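Set the polariser and hold the light-stage shutter half open

ROBOT

A 6-joint arm with a two-finger parallel gripper is mounted at the origin on a cart in front of the work surface, level with it; the furniture and walls round the work are solid. World frame = base frame: x ahead of the robot, y to its left, z up, the work surface at z = 0. Lengths are in m, angles in rad, forces in N, time in s.
With the tool pointing down it reaches from about 0.35 to 0.775 m from the base axis. Payload 5.5 kg.
Tool frame: the origin (TCP) lies at the very end of the fingers, on their centre line; the grasp point (between the pads) lies 19 mm behind it (env.grip_depth is the distance from the TCP to the grasp point, in m); z points along the fingers, y is the direction in which the jaws open and shut (so a half turn about z gives the same grasp; the last joint's range is limited). The gripper opens to 85 mm and grips with 20 to 120 N. Pads are 22 mm wide; open, the fingers measure 114 mm over their backs; the gripper's body (76 mm by 85 mm) begins 54 mm behind the grasp point. The pads swing forward as they close: fully open they stand 13 mm farther back than shut.
Start: joints at [-1.253, 0.313, 0.046, 1.304, 0, 1.431], TCP at [0.254, -0.516, 0.231] pointing down, gripper open.
Joint ranges: [-2.76, 2.76], [-0.86, 1.69], [-1.03, 1.26], [-2.2, 2.34], [-1.47, 1.5], [-3.14, 3.14]. Speed limits (rad/s): [2.57, 2.57, 3.14, 3.14, 3.14, 3.14].

INTERFACE

Orientations are given as a unit quaternion [w, x, y, z].
In Python, from workcell import env gives the robot as it stands.
- The arm moves only by the tool step_arm, never from a script. Its argument "series" is a list of rows, each a list of 3 entries, a list of its own where there are three numbers: the shift along the world's x, y, z in cm, then the turn about the world's z in rad, then the closure in counts, from 0 (fully open) to 255 (shut). A call has 1 to 5 rows; each row is the pose to reach, as a shift and turn from the pose measured when the call began; what a row does not reach only later rows make up. A row lasts 1/8 s, in which the tool goes at most 62.5 mm and 10.7 degrees, less where a joint would pass 70% of its speed; a pose out of reach is approached as far as the arm can. A call with a gripper value outside its range is refused whole. The fingers move at their own pace and stop on an object; "newtons" is the grip in N (left out, the last holds). Time passes only in rows, so rows that repeat a pose let the fingers close. It gives the time, the measured TCP pose, the force and the opening at its end, in the units of the state.
- env.get_state(): the state, without advancing time (a new reading comes with each control period).
- env.read_camera(name): name is "scene" or "side" or "wrist"; returns a dict with "frame" (480x640x3 uint8, red, green, blue), "vertical_fov" (degrees; the focal length in pixels is half the picture's height over the tangent of half this angle, whatever the lens; pixels are square), "cx", "cy" (the principal point, pixels), "camera_from_world" (4x4, takes a point from world to camera coordinates). Camera axes: x right, y down, z forward; pixel columns grow to the right and rows downward; lengths in m; the calibration is good to about 2 mm. A picture is of the moment at which its call begins. There is no depth.
- env.hand_in(): hands the job in, once; it reports no verdict.
The state is a dict: "clock": time; "joint_pos": joint angles; "qvel": joint speeds; "tau": joint torques, N m; "tcp_pos": TCP position; "orientation": TCP orientation; "wrist_force": force on the tool from outside, world axes, zero at the start; "ft_torque": the same for the moment, N m; "finger_gap": finger opening in m.
Only numpy, scipy, OpenCV 4.12 (cv2) and the standard library are available. Lean on these libraries where they do the work, as an engineer would, in place of code of your own. Each camera call takes 0.05 s, during which the arm holds its last target.

TASK

Set the loose polariser cell into the round seat of the light stage, fully down, with the rib on its side facing the index mark on the seat plate, and let go of it. Then slide the stage's sprung shutter by its upright tab to half its travel (the long middle line of the scale beside it) and keep holding it there: it springs shut if released, so the program finishes while the gripper still holds it at half. Leave the other things on the worktop alone.

Things in the scene. Friction and masses are not known exactly. Their poses are not given: they have to be found in the camera images.
- light_stage: Fixed grey light stage, 130 mm (its x) by 260 mm (its y), deck 40 mm above the worktop; origin at the centre of its underside, z up. Its y axis runs along its long side: the raised aluminium seat plate (104 mm along x, 84 mm along y, top 55 mm above the worktop) is at the +y end (left), the shutter tab at the -y end (right). Its -x side faces roughly to the robot.
- seat (a point): Centre of the mouth of the round seat, a through hole of 43 mm diameter, 10 mm deep, in the seat plate, level with the plate's top face (55 mm above the worktop). Axes as the light stage's. It is 110 mm from the shut shutter's tab.
- index_mark (a point): Short black index line on the seat plate's top, 44.5 mm from the seat's centre toward the stage's -x side.
- polariser_center (a point): Centre (half-way up) of the loose polariser cell: dark knurled body 56 mm in diameter, 32 mm high, on a spigot of 39 mm diameter, 8 mm high; 0.08 to 0.17 kg. z up, -x to its rib. Stands upright on the worktop, centre 20 mm up; seated, its centre is 12 mm above the seat plate. Grip it across its y axis, fingertips 12 mm or more above its underside so that they clear the plate.
- polariser_rib (a point): Outermost line of the upright rib on the cell's side (7 mm wide, standing 9 mm out from the body over its full height, white line on top), half-way up; 36.5 mm from the cell's axis.
- shutter (a joint): Travel of the sprung shutter in m: 0 shut (where it starts), 0.048 fully open, 0.024 half; it grows as the tab moves toward the stage's -y end. The spring pushes it shut with 2 N at 0, 5.8 N at half, 9.7 N fully open.
- shutter_tab (a point): Centre of the shutter's upright steel tab, moving with it: 12 mm thick along the travel (stage y), 32 mm wide (stage x); its top is 78 mm and its foot 46 mm above the worktop, its centre 63 mm. Both sides are free for fingers.
- half_mark (a point): Fixed point where the tab's centre is at half travel; the long middle line of the five-line scale beside the rail lies level with it.
- bottle_a: small dark bottle with dropper cap, 39 mm across, 104 mm high, behind the working area; a bystander, origin at the centre of its underside
- bottle_b: the same kind of dark dropper bottle, 39 x 104 mm, right of the light stage; a bystander, origin at the centre of its underside
- block: pale rectangular block, 68 x 140 x 44 mm, at the left; a bystander, origin at the centre of its underside
- balance: flat black pocket balance, 70 x 120 x 24 mm, behind the polariser cell; a bystander, origin at the centre of its underside
- plate: white ceramic spot plate with 12 wells, 119 x 89 x 12 mm, at the right rear; a bystander, origin at the centre of its underside
There are look-alikes about, which are no part of the job. Several things look just like the part that bears polariser_center: the one meant starts farthest to the robot's left.

How it is judged:
By the outcome, as a careful person would: the job done as asked, in the order asked, and still so for the second after the job is handed in, while the arm keeps its last pose, push and grip.
It also fails if it takes over 45 s, if anything falls off the work surface, if the arm or the gripper's body presses on something with over 40 N, if the wrist force passes 120 N, or if a joint passes its speed limit or range.

## Working session

There is one attempt and no reset: what is moved stays moved. The work goes in short steps, Python scripts to look and compute and a tool call to move; the robot and the scene stay as the last step left them, time stands still between calls to the robot, and variables do not carry over. Pictures are saved under pics/ and viewed, and the job is handed in when it is done.

Besides the shell and the picture viewer there is one more tool, called after "Request:" in YAML: its name, and indented under it one key for each argument. step_arm: Moves the arm, as the interface text tells. Its arguments: {"type":"object","properties":{"series":{"type":"array"},"newtons":{"type":"number"}},"required":["series"]}

```bash
mkdir -p pics; ls; cat > h.py <<'E'
from workcell import env
import numpy as np, cv2
def cam(n,save=None):
    c=env.read_camera(n)
    if save: cv2.imwrite('pics/'+save+'.png',c['frame'][:,:,::-1])
    c['f']=240/np.tan(np.radians(c['vertical_fov'])/2); return c
def proj(c,p):
    q=c['camera_from_world']@np.append(p,1.); return np.array([c['cx']+c['f']*q[0]/q[2],c['cy']+c['f']*q[1]/q[2]])
def ray(c,u,v):
    T=c['camera_from_world'];R=T[:3,:3];o=-R.T@T[:3,3];d=R.T@np.array([(u-c['cx'])/c['f'],(v-c['cy'])/c['f'],1]);return o,d/np.linalg.norm(d)
def onz(c,u,v,z):
    o,d=ray(c,u,v);return o+d*(z-o[2])/d[2]
E
python3 - <<'E'
from h import *
for n in('scene','side','wrist'):
    c=cam(n,n+'0'); T=c['camera_from_world']; print(n,c['vertical_fov'],c['cx'],c['cy'],(-T[:3,:3].T@T[:3,3]).round(3),T[2,:3].round(2))
print(env.get_state())
E
```

```text
pics
scene 54.20689961903423 319.5856276886239 238.50188074387307 [-0.276  0.6    0.982] [ 0.58 -0.46 -0.68]
side 43.922104616331026 315.59369862186884 248.25884681723733 [ 0.535 -1.387  0.925] [-0.01  0.85 -0.52]
wrist 61.55057772505577 313.6408925095976 238.33058597574507 [ 0.318 -0.484  0.373] [-0.26 -0.12 -0.96]
{'clock': 0.15, 'joint_pos': array([-1.25257423e+00,  3.13836837e-01,  4.52471518e-02,  1.30360046e+00,
       -2.34310924e-05,  1.43119928e+00]), 'qvel': array([-0.00217149, -0.0037287 ,  0.00299562,  0.00088924, -0.00044357,
        0.0017746 ]), 'tau': array([ 1.30668599e-03, -4.81067240e+01,  2.98813784e+01,  1.38918878e-02,
       -5.54411019e-05, -2.31391959e-05]), 'tcp_pos': array([ 0.25401232, -0.51542772,  0.23061158]), 'orientation': array([-6.93085711e-04,  9.73914172e-01,  2.26915624e-01, -7.38287765e-05]), 'wrist_force': array([ 0.04826538, -0.22821357,  0.3690871 ]), 'ft_torque': array([-0.0002035 ,  0.03942831, -0.04065615]), 'finger_gap': 0.08546514399004596}
```

View pics/scene0.png

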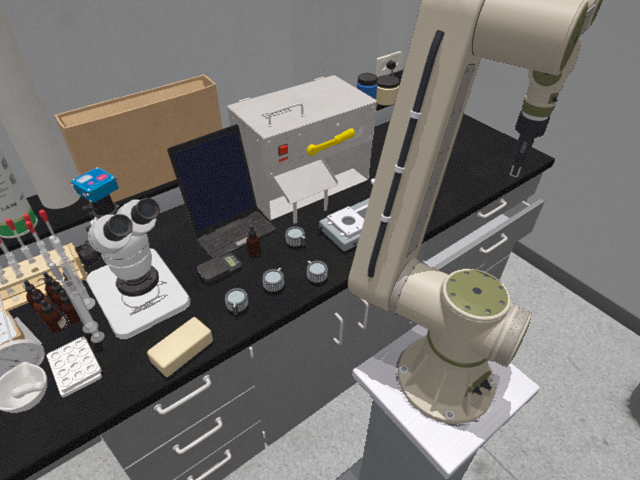

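View pics/side0.png

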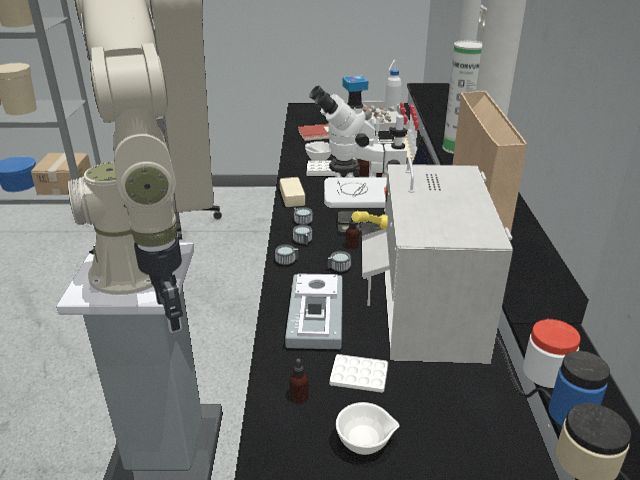

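```bash
python3 - <<'E'
from h import *
c=cam('scene');s=cam('side')
for u,v in((236,295),(273,275),(317,266),(295,232)): print('scene',onz(c,u,v,.04).round(3))
for u,v in((304,212),(302,230),(286,250),(340,257)): print('side',onz(s,u,v,.04).round(3))
for u,v in((318,286),(316,310)): print('seat,tab',onz(s,u,v,.055).round(3))
a=c['frame'][200:340,200:400,::-1];cv2.imwrite('pics/c1.png',cv2.resize(a,None,fx=4,fy=4,interpolation=2))
a=s['frame'][190:370,270:370,::-1];cv2.imwrite('pics/c2.png',cv2.resize(a,None,fx=3.3,fy=3.3,interpolation=2)) 
E
```

```text
scene [0.486 0.275 0.04 ]
scene [0.487 0.159 0.04 ]
scene [0.442 0.042 0.04 ]
scene [0.595 0.009 0.04 ]
side [0.484 0.273 0.04 ]
side [0.48  0.159 0.04 ]
side [0.438 0.046 0.04 ]
side [0.589 0.008 0.04 ]
seat,tab [ 0.529 -0.153  0.055]
seat,tab [ 0.524 -0.252  0.055]
```

View pics/c1.png

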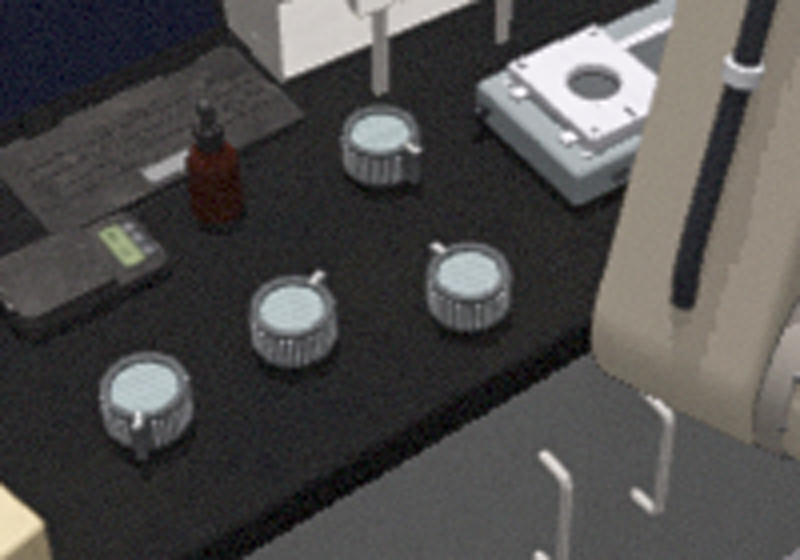

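View pics/c2.png

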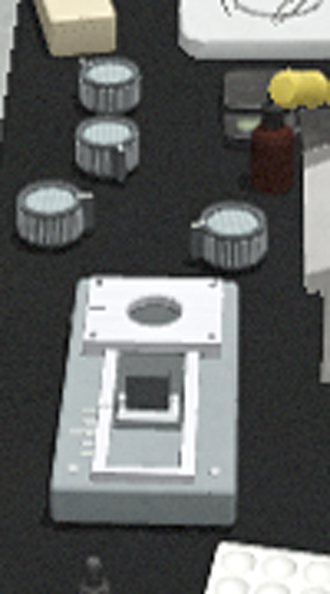

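```bash
python3 - <<'E'
from h import *
c=cam('scene');s=cam('side')
P=lambda u,v,z:onz(c,200+u/4,200+v/4,z)
a=P(146,385,.04);r=P(138,424,.04);d=r-a;print(a.round(3),d.round(3),np.degrees(np.arctan2(d[1],d[0])))
S=lambda u,v,z:onz(s,270+u/3.3,190+v/3.3,z)
# seat plate top corners, seat center, mark
for p in((92,278),(222,280),(218,342),(82,340),(155,311),(97,308),(150,390)):print(p,S(*p,.055).round(4))
for n,p in dict(deck_fl=(55,492),deck_fr=(237,492),bl=(82,277),br=(237,280)).items():print(n,S(*p,.04).round(4))
E
```

```text
[0.481 0.276 0.04 ] [-0.025  0.021  0.   ] 140.85635811339304
(92, 278) [ 0.476  -0.0992  0.055 ]
(222, 280) [ 0.5787 -0.1026  0.055 ]
(218, 342) [ 0.5735 -0.1857  0.055 ]
(82, 340) [ 0.471  -0.1826  0.055 ]
(155, 311) [ 0.5259 -0.1449  0.055 ]
(97, 308) [ 0.4811 -0.1406  0.055 ]
(150, 390) [ 0.5226 -0.2448  0.055 ]
deck_fl [ 0.4575 -0.3404  0.04  ]
deck_fr [ 0.583  -0.3408  0.04  ]
bl [ 0.4669 -0.0755  0.04  ]
br [ 0.5914 -0.0806  0.04  ]
```

Request:
step_arm:
  series:
    - [[4, 6, 5], 0.2, 0]
    - [[8, 12, 5], 0.35, 0]
    - [[12, 18, 5], 0.5, 0]
    - [[14, 24, 5], 0.6, 0]
    - [[15, 30, 5], 0.6, 0]
  newtons: 40

```text
clock: 0.98
tcp_pos: [0.3949, -0.2508, 0.2809]
orientation: [0.0, 0.863, 0.505, 0.0]
wrist_force: [2.0, 0.0, -0.7]
finger_gap: 0.0853
```

```bash
python3 - <<'E'
from h import *
c=cam('wrist','w1');print(env.get_state()['joint_pos'].round(3))
E
```

```text
[-0.729  0.089 -0.113  1.372  0.004  1.349]
```

View pics/w1.png

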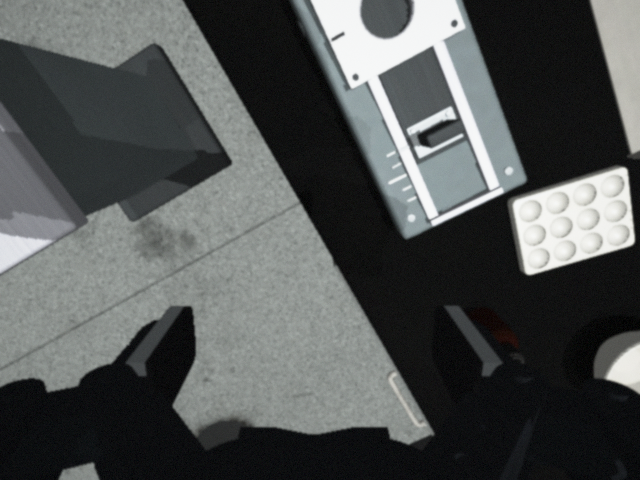

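Request:
step_arm:
  series:
    - [[1, 6, 0], 0.18, 0]
    - [[2, 12, 0], 0.36, 0]
    - [[3, 18, 0], 0.54, 0]
    - [[4, 24, 0], 0.72, 0]
    - [[5, 30, 0], 0.9, 0]

```text
clock: 1.65
tcp_pos: [0.4451, 0.0577, 0.2817]
orientation: [-0.002, 0.553, 0.833, 0.001]
wrist_force: [1.1, 0.3, 0.3]
finger_gap: 0.0854
```

Request:
step_arm:
  series:
    - [[1, 6, 0], 0.18, 0]
    - [[2, 12, -2], 0.36, 0]
    - [[3, 18, -4], 0.5, 0]
    - [[4, 22.5, -6], 0.5, 0]
    - [[4, 22.5, -6], 0.5, 0]

```text
clock: 2.28
tcp_pos: [0.4842, 0.2853, 0.2191]
orientation: [-0.003, 0.328, 0.945, -0.001]
wrist_force: [-0.8, -0.6, 0.4]
finger_gap: 0.0852
```

```bash
python3 - <<'E'
from h import *
c=cam('wrist','w2');s=env.get_state();print(s['tcp_pos'],s['orientation'],s['qvel'].round(3))
E
```

```text
[0.48436921 0.28380087 0.22029795] [-2.97066143e-03  3.28561367e-01  9.44477697e-01 -6.94974879e-04] [-0.038 -0.039  0.     0.015 -0.007 -0.004]
```

View pics/w2.png

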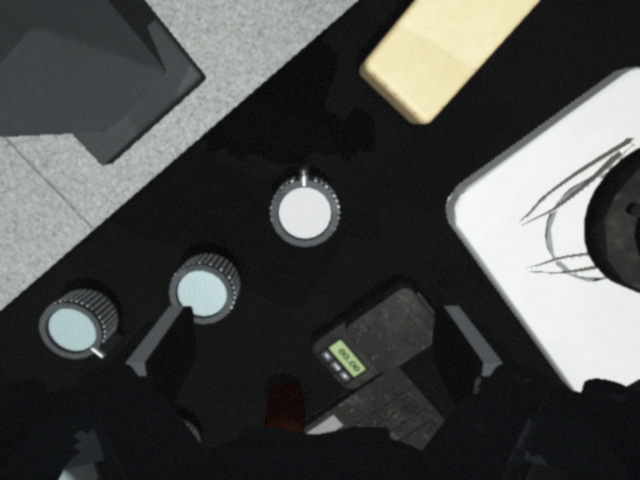

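```bash
python3 - <<'E'
from h import *
c=cam('wrist');f=c['frame']
a=f[150:270,240:370];g=cv2.cvtColor(a,cv2.COLOR_RGB2GRAY)
cv2.imwrite('pics/c3.png',cv2.resize(a[:,:,::-1],None,fx=5,fy=5,interpolation=2))
m=(g>170).astype(np.uint8);n,l,st,ce=cv2.connectedComponentsWithStats(m)
for i in range(1,n):
    if st[i,4]>8: print(st[i]+[240,150,0,0,0],ce[i]+[240,150])
i=1+np.argmax(st[1:,4]);cs,_=cv2.findContours((l==i).astype(np.uint8),0,1);e=cv2.fitEllipse(max(cs,key=len));print(e)
p=onz(c,e[0][0]+240,e[0][1]+150,.04);print(p)
s=env.get_state();q=s['orientation'];print(s['tcp_pos'],np.degrees(2*np.arctan2(q[2],q[1])))
for z in (.04,): 
  for v in(172,178,185): r=onz(c,304,v,z)-p;print(r,np.degrees(np.arctan2(r[1],r[0])),np.linalg.norm(r[:2]))
E
```

```text
[ 281  173   51   63 2081] [305.79384911 209.93176358]
((65.73796844482422, 58.82048797607422), (49.084449768066406, 55.84722137451172), 175.82395935058594)
[0.47697178 0.28021099 0.04      ]
[0.48472031 0.28285606 0.22124978] 141.54171092071235
[-0.02421246  0.01764972  0.        ] 143.90974167090653 0.029962572146710307
[-0.02049108  0.01465645  0.        ] 144.4253795806641 0.02519317189045351
[-0.01611068  0.01113309  0.        ] 145.3540564665206 0.01958315275267285
```

View pics/c3.png

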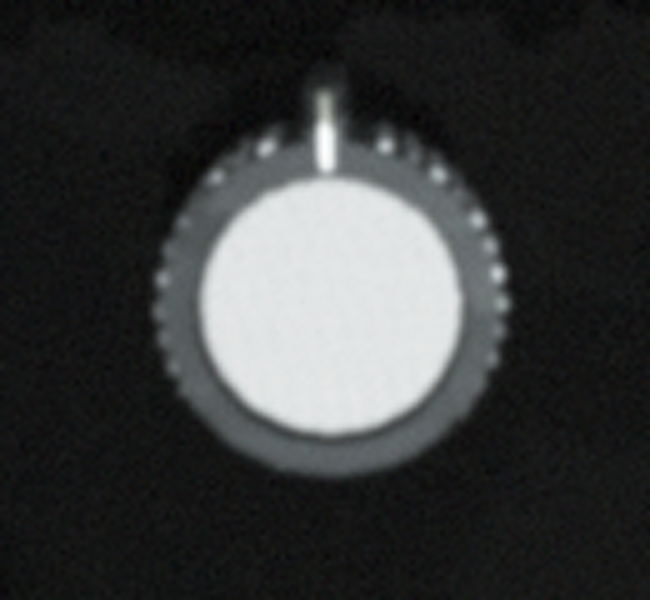

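```bash
python3 - <<'E'
from h import *
c=cam('wrist');P=lambda u,v:onz(c,240+u/5-.4,150+v/5-.4,.04)
p=P(331,306)
for q in((327,165),(324.5,110),(324,90)):
  r=P(*q)-p;print(p.round(4),r.round(4),np.degrees(np.arctan2(r[1],r[0])),np.linalg.norm(r))
d=P(324,90)-P(327,165);print(np.degrees(np.arctan2(d[1],d[0])))
s=env.get_state();q=s['orientation'];print(s['tcp_pos'],np.degrees(2*np.arctan2(q[2],q[1])))
for u,v in((360,70),(420,123)):print(onz(c,u,v,.044).round(3))
E
```

```text
[0.479  0.2782 0.04  ] [-0.0185  0.014   0.    ] 142.7576958132833 0.023203350075150307
[0.479  0.2782 0.04  ] [-0.0256  0.0193  0.    ] 143.02669819552023 0.03201576488835788
[0.479  0.2782 0.04  ] [-0.0281  0.0212  0.    ] 142.98429360177045 0.035185904161457296
143.42306747788268
[0.48501876 0.28228613 0.22193708] 141.4721223166276
[0.421 0.377 0.044]
[0.479 0.39  0.044]
```

```bash
python3 - <<'E'
from h import *
print(env.grip_depth,[a for a in dir(env) if a[0]!='_'])
E
```

```text
0.0187 ['MotionError', 'get_state', 'grip_depth', 'hand_in', 'read_camera']
```

Request:
step_arm:
  series:
    - [[-0.2, -0.2, -4], 0.01, 60]
    - [[-0.5, -0.5, -9], 0.026, 60]
    - [[-0.5, -0.5, -15], 0.026, 60]
    - [[-0.5, -0.5, -15], 0.026, 60]
    - [[-0.5, -0.5, -15], 0.026, 60]

```text
clock: 3.05
tcp_pos: [0.4816, 0.277, 0.0745]
orientation: [-0.001, 0.318, 0.948, 0.001]
wrist_force: [1.1, 0.3, 0.3]
finger_gap: 0.0656
```

```bash
python3 - <<'E'
from h import *
c=cam('wrist','w3');s=env.get_state();q=s['orientation'];print(s['tcp_pos'],np.degrees(2*np.arctan2(q[2],q[1])),s['finger_gap'],env.grip_depth)
d=cam('side')['frame'][170:250,260:360,::-1]; cv2.imwrite('pics/s3.png',cv2.resize(d,None,fx=6,fy=6,interpolation=2))
E
```

```text
[0.48239407 0.27752993 0.07517042] 142.90037946420483 0.06540987644817078 0.0187
```

View pics/w3.png

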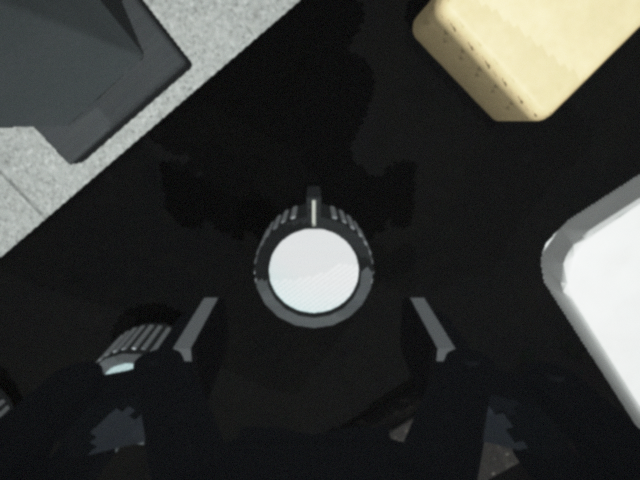

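View pics/s3.png

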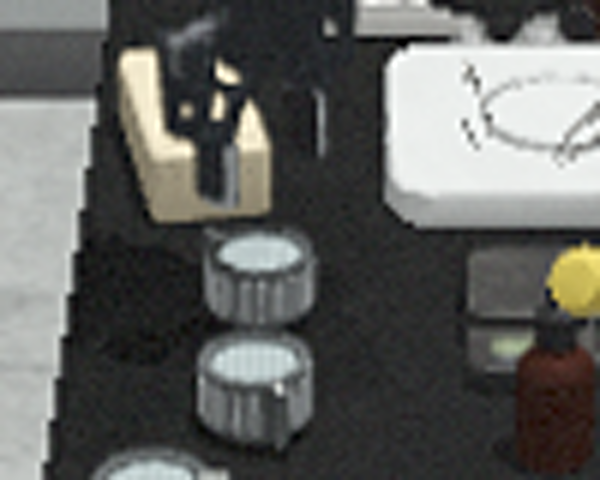

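```bash
python3 - <<'E'
from h import *
c=cam('wrist');s=env.get_state();q=s['orientation'];a=2*np.arctan2(q[2],q[1]);t=s['tcp_pos']
X=np.array([np.cos(a),np.sin(a),0]);Y=np.array([np.sin(a),-np.cos(a),0])
for h in(0,.004,.008,.012):
  print(h,[proj(c,t+X*x+Y*y+[0,0,h]).round(0) for x in(.011,-.011) for y in(.0327,-.0327)])
P=onz(c,314,271,.04);print(P,t,(P-t)@X,(P-t)@Y)
E
```

```text
0 [array([400., 286.]), array([229., 286.]), array([396., 337.]), array([232., 337.])]
0.004 [array([402., 290.]), array([227., 290.]), array([399., 342.]), array([231., 343.])]
0.008 [array([404., 294.]), array([225., 295.]), array([401., 348.]), array([229., 348.])]
0.012 [array([407., 299.]), array([222., 300.]), array([403., 354.]), array([226., 354.])]
[0.47939582 0.28012722 0.04      ] [0.4823935  0.27790071 0.07506702] 0.0037339685858169104 -3.027981542270521e-05
```

Request:
step_arm:
  series:
    - [[-0.2, 0.15, -2.5], 0, 60]
    - [[-0.2, 0.15, -5], 0, 60]
    - [[-0.2, 0.15, -6.8], 0, 60]
    - [[-0.2, 0.15, -6.8], 0, 60]
    - [[-0.2, 0.15, -6.8], 0, 60]

```text
clock: 3.82
tcp_pos: [0.4816, 0.2799, 0.0087]
orientation: [0.001, 0.318, 0.948, 0.003]
wrist_force: [-0.4, -0.3, -0.6]
finger_gap: 0.0653
```

```bash
python3 - <<'E'
from h import *
c=cam('wrist','w4');s=env.get_state();q=s['orientation'];print(s['tcp_pos'],np.degrees(2*np.arctan2(q[2],q[1])),s['finger_gap'],s['wrist_force'])
d=cam('side')['frame'][170:250,260:360,::-1]; cv2.imwrite('pics/s4.png',cv2.resize(d,None,fx=6,fy=6,interpolation=2))
E
```

```text
[0.48170235 0.27997017 0.00873914] 142.93922275822905 0.06524466198951483 [-0.19433277 -0.09925527  0.48812153]
```

View pics/w4.png

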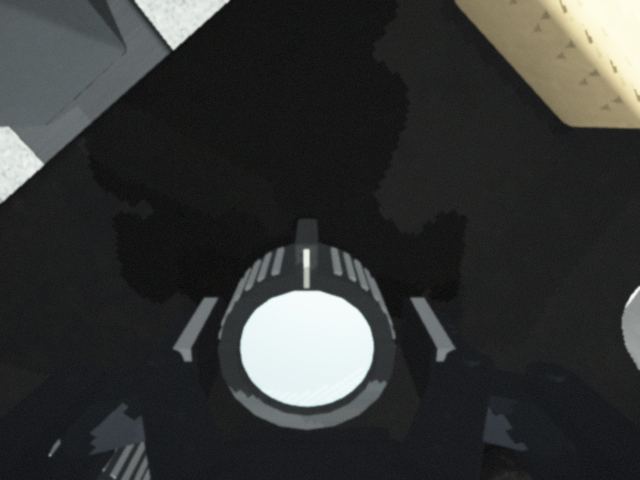

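View pics/s4.png

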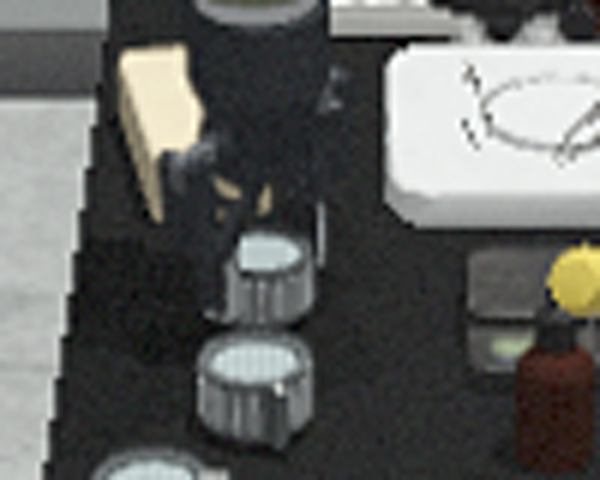

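```bash
python3 - <<'E'
from h import *
c=cam('wrist');s=env.get_state();q=s['orientation'];a=2*np.arctan2(q[2],q[1]);t=s['tcp_pos']
X=np.array([np.cos(a),np.sin(a),0]);Y=np.array([np.sin(a),-np.cos(a),0])
P=onz(c,307,348,.04);print(P,t,(P-t)@X,(P-t)@Y)
for p in((306.5,250),(307,345)):print(onz(c,*p,.04))
E
```

```text
[0.47707857 0.28005397 0.04      ] [0.48142345 0.27984381 0.00842897] 0.003593802335809772 -0.00245086574669211
[0.45133187 0.29955421 0.04      ]
[0.47623418 0.28069951 0.04      ]
```

Request:
step_arm:
  series:
    - [[-0.4, 0, -0.1], 0, 60]
    - [[-0.4, 0, -0.1], 0, 60]
    - [[-0.4, 0, -0.1], 0, 120]
    - [[-0.4, 0, -0.1], 0, 120]
    - [[-0.4, 0, -0.1], 0, 120]
  newtons: 40

```text
clock: 4.6
tcp_pos: [0.4774, 0.2799, 0.0078]
orientation: [0.001, 0.318, 0.948, 0.003]
wrist_force: [-1.8, 0.3, 5.7]
finger_gap: 0.0548
```

Request:
step_arm:
  series:
    - [[0, 0, 0], 0, 200]
    - [[0, 0, 0], 0, 200]
    - [[0, 0, 0], 0, 200]
  newtons: 40

```text
clock: 4.97
tcp_pos: [0.4774, 0.2799, 0.0079]
orientation: [0.001, 0.318, 0.948, 0.003]
wrist_force: [-1.4, 0.5, 2.8]
finger_gap: 0.055
```

```bash
python3 - <<'E'
from h import *
c=cam('wrist','w5');s=env.get_state();q=s['orientation'];a=2*np.arctan2(q[2],q[1]);t=s['tcp_pos'];print(t,np.degrees(a),s['finger_gap'],s['wrist_force'])
E
```

```text
[0.47737509 0.27991313 0.00785748] 142.94173671526474 0.05512167453662499 [-1.47274566 -0.36457517  2.78080223]
```

View pics/w5.png

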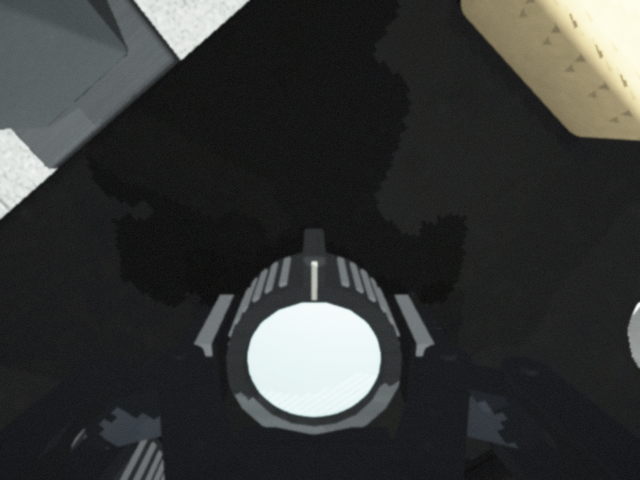

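Request:
step_arm:
  series:
    - [[0, 0, 3], 0, 200]
    - [[0, 0, 8], 0, 200]
    - [[0, 0, 14], 0, 200]
    - [[0, 0, 19], 0.1, 200]
    - [[0.5, -6, 19], 0.2, 200]

```text
clock: 5.65
tcp_pos: [0.4856, 0.2228, 0.2023]
orientation: [0.005, 0.217, 0.976, 0.005]
wrist_force: [1.2, -1.2, -2.4]
finger_gap: 0.0551
```

Request:
step_arm:
  series:
    - [[0.5, -6, 0], 0.15, 200]
    - [[1, -12, 0], 0.3, 200]
    - [[1.5, -18, 0], 0.4, 200]
    - [[1.5, -24, 0], 0.4, 200]
    - [[1.5, -24, 0], 0.4, 200]

```text
clock: 6.28
tcp_pos: [0.5006, -0.0213, 0.2016]
orientation: [0.004, 0.022, 1.0, 0.006]
wrist_force: [-0.4, 0.5, -2.1]
finger_gap: 0.0545
```

```bash
python3 - <<'E'
from h import *
c=cam('wrist','w6');s=env.get_state();q=s['orientation'];a=2*np.arctan2(q[2],q[1]);t=s['tcp_pos'];print(t,np.degrees(a),s['finger_gap'],s['wrist_force'],s['qvel'].round(3))
c=cam('scene','sc6')
E
```

```text
[ 0.50034356 -0.0192235   0.20160541] 177.58456021309055 0.054709151235420625 [ 1.14321401  0.10043132 -1.28596374] [ 0.059 -0.006 -0.001  0.008  0.011  0.008]
```

View pics/w6.png

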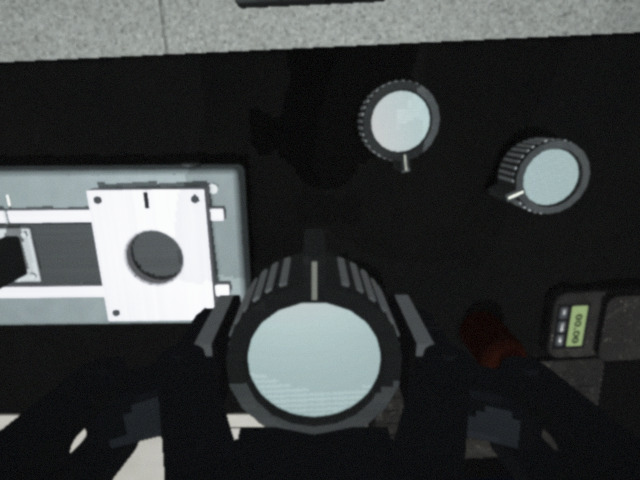

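```bash
python3 - <<'E'
from h import *
c=cam('wrist');f=c['frame'];s=env.get_state();q=s['orientation'];a=2*np.arctan2(q[2],q[1]);print(s['tcp_pos'],np.degrees(a))
g=cv2.cvtColor(f,cv2.COLOR_RGB2GRAY)
A=f[150:340,0:260,::-1];cv2.imwrite('pics/c6.png',cv2.resize(A,None,fx=3,fy=3,interpolation=2))
m=(g[210:300,110:200]<150).astype(np.uint8);n,l,st,ce=cv2.connectedComponentsWithStats(m)
i=l[45,45];cs,_=cv2.findContours((l==i).astype(np.uint8),0,1);k=max(cs,key=len);e=cv2.fitEllipse(k);print(e,st[i])
u,v=e[0][0]+110,e[0][1]+210;S=onz(c,u,v,.055);print('seat',u,v,S)
m=(g[185:215,130:165]<110).astype(np.uint8);n,l,st,ce=cv2.connectedComponentsWithStats(m)
for i in range(1,n):
  if st[i,4]>15:
    M=onz(c,ce[i][0]+130,ce[i][1]+185,.055);d=M-S;print('mark',ce[i]+[130,185],st[i],M,np.degrees(np.arctan2(d[1],d[0])),np.linalg.norm(d))
for p in((87,193),(207,188),(216,308),(106,322)):print(onz(c,*p,.055))
sd=cam('side','sd6')
E
```

```text
[ 0.50024903 -0.01691404  0.20177718] 177.83190610402335
((39.05857849121094, 46.85346984863281), (49.98102569580078, 57.54219055175781), 118.34388732910156) [  11   21   57   53 2333]
seat 149.05857849121094 256.8534698486328 [ 0.52292941 -0.14108191  0.055     ]
mark [146.25438596 186.15789474] [  0   0  35   4 114] [ 0.46950761 -0.13462091  0.055     ] 173.10396338899037 0.05381109253307286
mark [140.75609756 199.63414634] [ 9  8  4 15 41] [ 0.47908065 -0.14013838  0.055     ] 178.76730932085076 0.043858909756222565
[ 0.47258907 -0.17772454  0.055     ]
[ 0.47271197 -0.09142533  0.055     ]
[ 0.56770444 -0.09546953  0.055     ]
[ 0.5757022  -0.18358626  0.055     ]
```

View pics/c6.png

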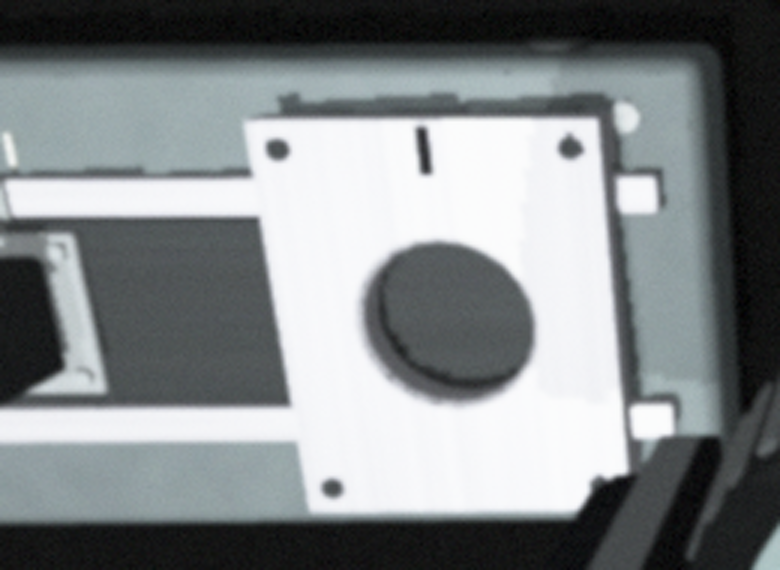

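View pics/sd6.png

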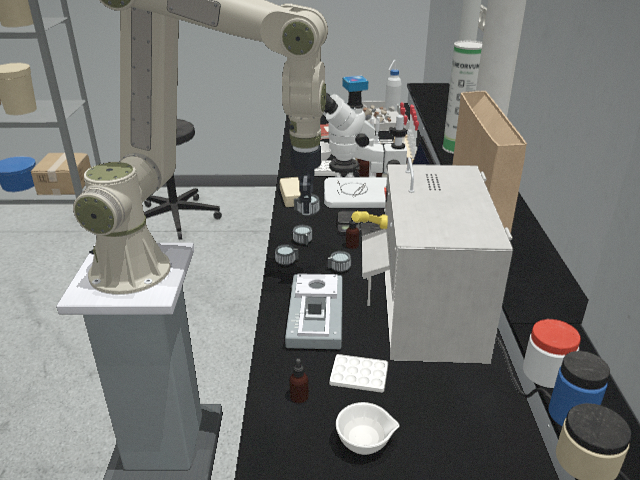

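Request:
step_arm:
  series:
    - [[0.5, -3, -2], 0, 200]
    - [[1, -4, -3], 0, 200]
    - [[1, -4, -3], 0, 200]
    - [[1, -4, -3], 0, 200]

```text
clock: 6.98
tcp_pos: [0.5104, -0.0553, 0.1722]
orientation: [0.003, 0.018, 1.0, 0.007]
wrist_force: [-0.2, -0.0, -1.3]
finger_gap: 0.0551
```

```bash
cat >> h.py <<'E'
def pose():
    s=env.get_state();q=s['orientation'];return s['tcp_pos'],np.degrees(2*np.arctan2(q[2],q[1]))
E
python3 - <<'E'
from h import *
cam('side');cam('side');print(pose())
c=cam('wrist','w7');f=c['frame'];print(pose())
A=f[160:350,0:260,::-1];cv2.imwrite('pics/c7.png',cv2.resize(A,None,fx=3,fy=3,interpolation=2))
E
```

```text
(array([ 0.51051513, -0.05554381,  0.17250288]), np.float64(177.97508879130254))
(array([ 0.51053587, -0.0557132 ,  0.1725092 ]), np.float64(177.96643963380467))
```

View pics/c7.png

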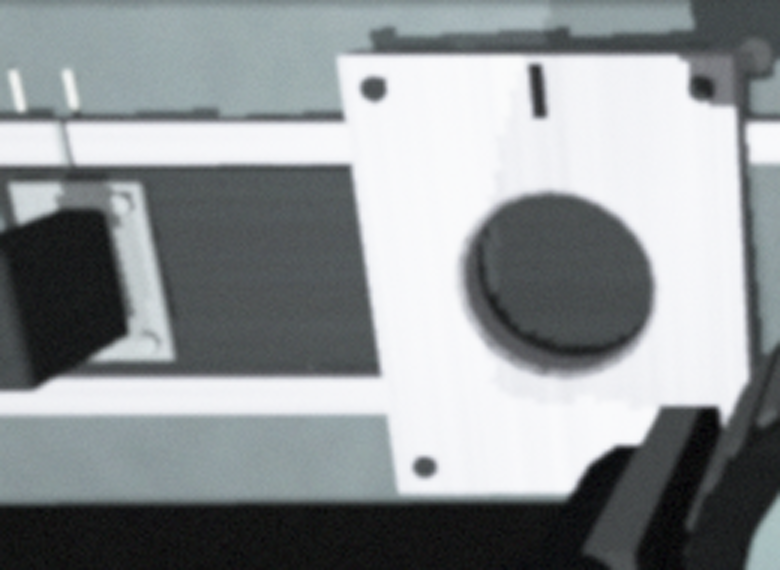

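```bash
python3 - <<'E'
from h import *
c=cam('wrist');f=c['frame'];t,a=pose()
g=cv2.cvtColor(f,cv2.COLOR_RGB2GRAY)
R=lambda u,v:onz(c,u/3-.33,160+v/3-.33,.055)
m=(g[210:300,145:230]<185).astype(np.uint8);n,l,st,ce=cv2.connectedComponentsWithStats(m)
i=l[45,40];cs,_=cv2.findContours((l==i).astype(np.uint8),0,1);k=max(cs,key=len)[:,0]+[145,210]
W=np.array([onz(c,*p,.055)[:2] for p in k]);A=np.c_[2*W,np.ones(len(W))];x=np.linalg.lstsq(A,(W**2).sum(1),rcond=None)[0];print('circle',x[:2],np.sqrt(x[2]+x[0]**2+x[1]**2))
S=np.append(x[:2],.055)
print('manual',R(557.5,283.5))
ang=lambda d:np.degrees(np.arctan2(d[1],d[0]))
print('mark ends',R(535,65),R(540,117),ang(R(535,65)-R(540,117)),ang(R(537.5,91)-S),np.linalg.norm(R(537.5,91)-S))
h=[R(373,88),R(703,87),R(425,467)];print('holes',h,ang(h[1]-h[0])-90,ang(h[2]-h[0]))
print('edges',ang(R(740,52)-R(338,54))-90,ang(R(399,493)-R(338,54)), 'rail',ang(R(340,118)-R(70,118))-90)
# cell rib in gripper
print(t,a)
for p in((313,262),(314,299),(314,358)):print(onz(c,*p,t[2]+.032))
sd=cam('side')
A=sd['frame'][190:360,270:370,::-1];cv2.imwrite('pics/s7.png',cv2.resize(A,None,fx=3.5,fy=3.5,interpolation=2))
g=cv2.cvtColor(sd['frame'],cv2.COLOR_RGB2GRAY)[276:294,303:333];print(g[::2,::3])
E
```

```text
circle [ 0.52381058 -0.14139058] 0.02169672506223935
manual [ 0.52325234 -0.14151504  0.055     ]
mark ends [ 0.47376462 -0.139976    0.055     ] [ 0.48506371 -0.14040406  0.055     ] 177.8303888221188 178.4505171842575 0.04444803933837067
holes [array([ 0.47735353, -0.17530225,  0.055     ]), array([ 0.47990298, -0.10453152,  0.055     ]), array([ 0.56766902, -0.17858663,  0.055     ])] -2.063140366805314 -2.082674653480444
edges -1.929786106504821 -2.3954108399498644 rail -2.2594929638078582
[ 0.51050497 -0.05581186  0.17247329] 177.9595549298933
[ 0.47763919 -0.05511016  0.20447329]
[ 0.48944135 -0.05524829  0.20447329]
[ 0.50972548 -0.0559869   0.20447329]
[[233 232 233 234 235 234 233 232 232 250]
 [229 230 233 232 231 229 232 232 232 250]
 [230 230 230 192 150 143 188 230 229 248]
 [232 230 175 155 103 105 136 159 236 249]
 [231 231 132 106 110 107 106 122 228 249]
 [245 248 166 103 110 109 104 187 248 247]
 [249 249 251 200 161 156 215 251 248 247]
 [248 249 249 251 252 253 251 249 249 248]
 [246 245 247 248 249 249 248 247 251 251]]
```

View pics/s7.png

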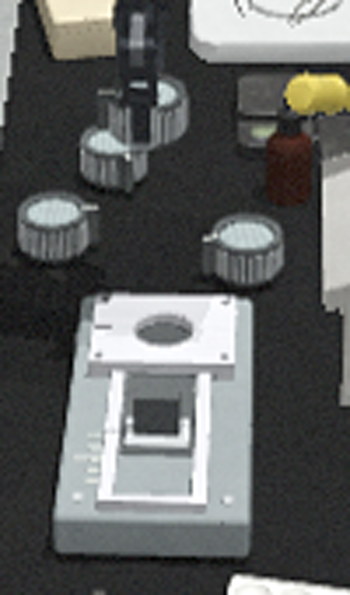

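Request:
step_arm:
  series:
    - [[0.7, -4, -2], 0, 200]
    - [[1.3, -8.55, -5], 0, 200]
    - [[1.3, -8.55, -8.7], 0, 200]
    - [[1.3, -8.55, -8.7], 0, 200]
    - [[1.3, -8.55, -8.7], 0, 200]

```text
clock: 7.85
tcp_pos: [0.5239, -0.1412, 0.0865]
orientation: [0.004, 0.018, 1.0, 0.006]
wrist_force: [0.2, 0.3, -1.7]
finger_gap: 0.0554
```

```bash
python3 - <<'E'
from h import *
c=cam('wrist','w8');print(pose())
sd=cam('side');print(pose())
A=sd['frame'][220:320,260:380,::-1];cv2.imwrite('pics/s8.png',cv2.resize(A,None,fx=6,fy=6,interpolation=2))
E
```

```text
(array([ 0.52449079, -0.14136262,  0.08712818]), np.float64(177.99467518615268))
(array([ 0.52471818, -0.1413843 ,  0.08730577]), np.float64(178.0046897499125))
```

View pics/w8.png

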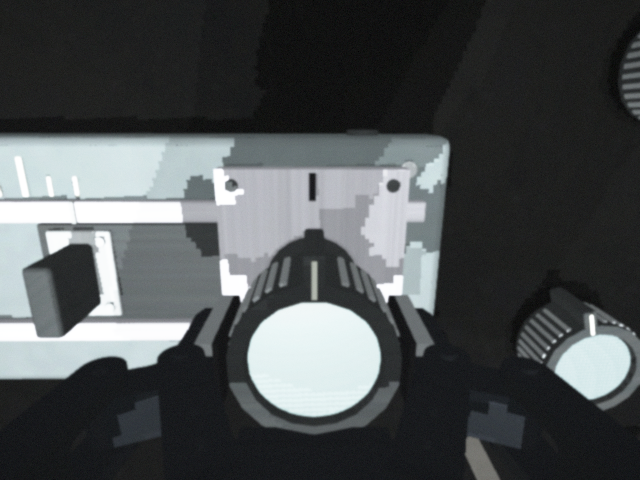

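View pics/s8.png

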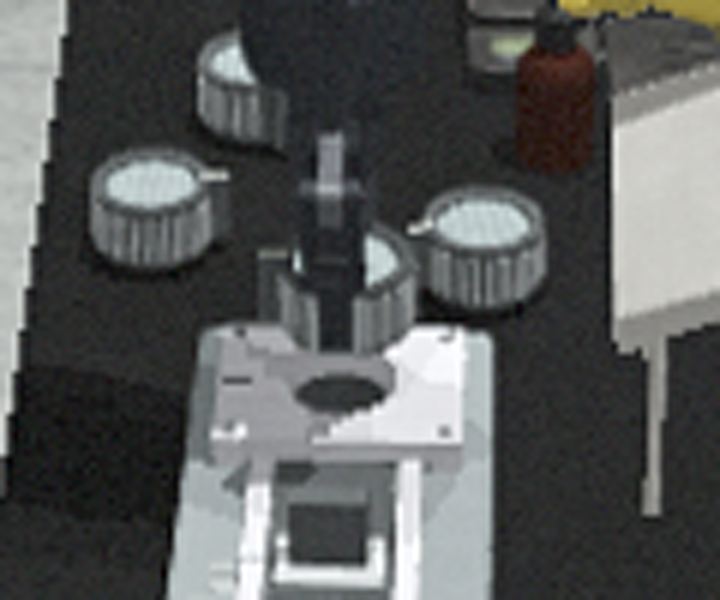

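```bash
python3 - <<'E'
from h import *
sd=cam('side');c=cam('wrist');t,a=pose();print(t,a)
def ony(c,u,v,y):
    o,d=ray(c,u,v);return o+d*(y-o[1])/d[1]
U=lambda u,v:(260+u/6-.4,220+v/6-.4)
print('tip z',ony(sd,*U(335,350),-.172),ony(sd,*U(335,350),-.18))
# cell body lower edge front at y=t-.028
print('body bottom',ony(sd,*U(300,345),t[1]-.02))
print('cell x', ony(sd,*U(277,290),t[1])[0],ony(sd,*U(417,290),t[1])[0])
print('hole',onz(sd,*U(342.5,392),.055), onz(sd,*U(294,392),.055),onz(sd,*U(391,392),.055),onz(sd,*U(342,372),.055),onz(sd,*U(342,412),.055))
print('mark wrist',onz(c,312,187,.055),onz(c,312,174,.055),onz(c,312,200,.055))
E
```

```text
[ 0.52460708 -0.14136838  0.08709529] 177.99984701992264
tip z [ 0.52247308 -0.172       0.09303306] [ 0.52255825 -0.18        0.09851452]
body bottom [ 0.50784883 -0.16136838  0.08831817]
cell x 0.498141664127223 0.5566342639676257
hole [ 0.52522701 -0.14791682  0.055     ] [ 0.50469753 -0.1478056   0.055     ] [ 0.54574926 -0.14802801  0.055     ] [ 0.52495961 -0.13309764  0.055     ] [ 0.52507028 -0.16249019  0.055     ]
mark wrist [ 0.48073234 -0.14011484  0.055     ] [ 0.4750901  -0.13990482  0.055     ] [ 0.4864824  -0.14032889  0.055     ]
```

Request:
step_arm:
  series:
    - [[-0.05, 0, -1], 0, 200]
    - [[-0.05, 0, -2], 0, 200]
    - [[-0.05, 0, -2.3], 0, 200]
    - [[-0.05, 0, -2.3], 0, 200]

```text
clock: 8.55
tcp_pos: [0.5236, -0.1412, 0.0634]
orientation: [0.005, 0.017, 1.0, 0.006]
wrist_force: [-0.8, 0.4, -2.0]
finger_gap: 0.0552
```

```bash
python3 - <<'E'
from h import *
sd=cam('side');s=env.get_state();print(pose(),s['wrist_force'],s['ft_torque'])
A=sd['frame'][220:320,260:380,::-1];cv2.imwrite('pics/s9.png',cv2.resize(A,None,fx=6,fy=6,interpolation=2))
E
```

```text
(array([ 0.52391687, -0.14136119,  0.06379222]), np.float64(177.99359864950094)) [-0.08219207  0.5267206  -1.05764897] [-0.04063918  0.05192752  0.04231952]
```

View pics/s9.png

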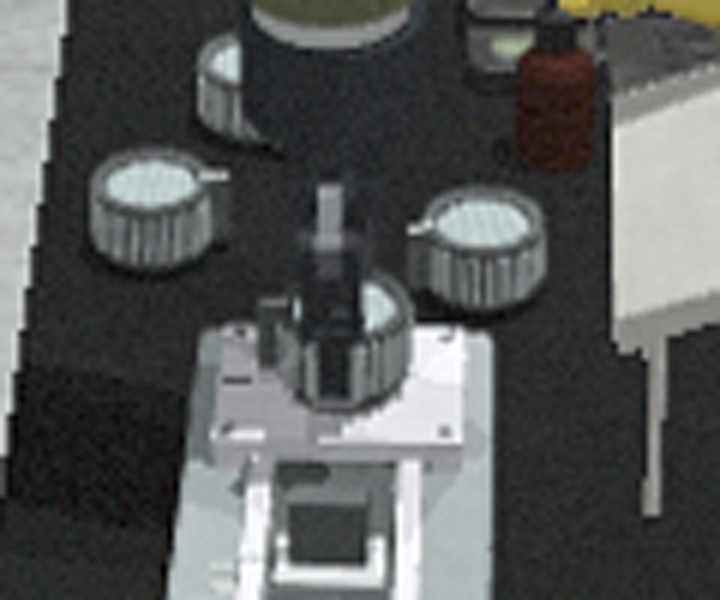

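Request:
step_arm:
  series:
    - [[0, 0, -0.2], 0, 200]
    - [[0, 0, -0.4], 0, 200]
    - [[0, 0, -0.6], 0, 200]
    - [[0, 0, -0.6], 0, 200]

```text
clock: 9.1
tcp_pos: [0.5236, -0.1413, 0.0575]
orientation: [0.005, 0.017, 1.0, 0.006]
wrist_force: [-1.5, 0.2, -2.0]
finger_gap: 0.0548
```

Request:
step_arm:
  series:
    - [[0, 0, -0.1], 0, 200]
    - [[0, 0, -0.2], 0, 200]
    - [[0, 0, -0.3], 0, 200]
    - [[0, 0, -0.3], 0, 200]
    - [[0, 0, -0.3], 0, 200]

```text
clock: 9.72
tcp_pos: [0.5236, -0.1412, 0.055]
orientation: [0.005, 0.017, 1.0, 0.006]
wrist_force: [-2.5, 1.2, 5.7]
finger_gap: 0.055
```

```bash
python3 - <<'E'
from h import *
sd=cam('side');c=cam('wrist','w10');s=env.get_state();print(pose(),s['wrist_force'],s['ft_torque'])
A=sd['frame'][220:320,260:380,::-1];cv2.imwrite('pics/s10.png',cv2.resize(A,None,fx=6,fy=6,interpolation=2))
E
```

```text
(array([ 0.52363886, -0.14126816,  0.05499558]), np.float64(177.99464230646424)) [-2.28966356  2.07671939  6.37116071] [ 0.10085574  0.67560764 -0.01046101]
```

View pics/s10.png

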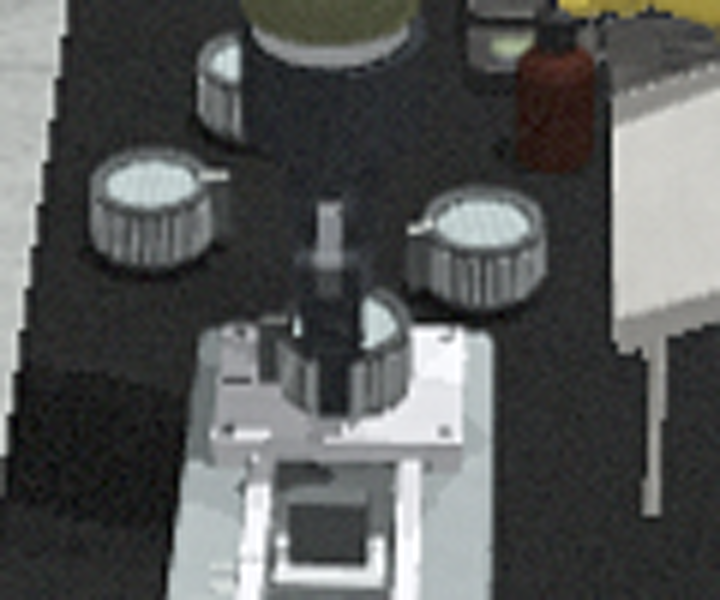

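View pics/w10.png

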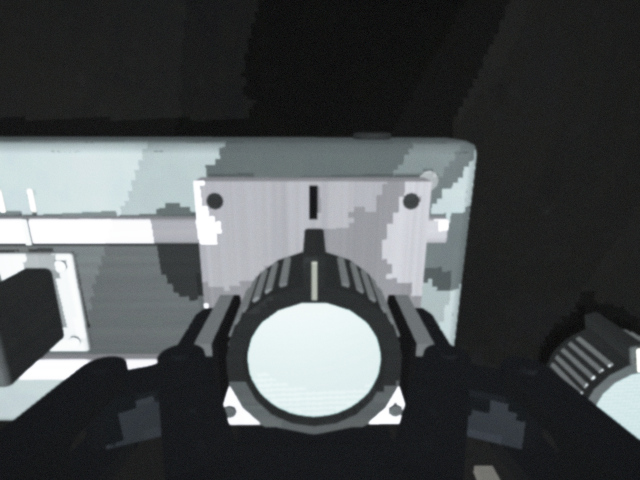

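Request:
step_arm:
  series:
    - [[0, 0, 0], 0, 40]
    - [[0, 0, 0], 0, 40]
    - [[0, 0, 0], 0, 40]
    - [[0, 0, 2], 0, 40]
    - [[0, 0, 6], 0, 40]

```text
clock: 10.45
tcp_pos: [0.5223, -0.1407, 0.1139]
orientation: [0.003, 0.018, 1.0, 0.007]
wrist_force: [0.8, -0.3, 0.1]
finger_gap: 0.0719
```

Request:
step_arm:
  series:
    - [[0, 0, 4], 0, 40]
    - [[-1, 0, 8], 0, 40]
    - [[-1, 0, 8], 0, 40]
    - [[-1, 0, 8], 0, 40]

```text
clock: 10.95
tcp_pos: [0.5122, -0.1406, 0.1933]
orientation: [0.003, 0.018, 1.0, 0.007]
wrist_force: [0.8, -0.6, 0.3]
finger_gap: 0.0718
```

```bash
python3 - <<'E'
from h import *
sd=cam('side');c=cam('wrist','w11');s=env.get_state();print(s['joint_pos'],pose(),s['wrist_force'],s['ft_torque'])
A=sd['frame'][220:370,260:380,::-1];cv2.imwrite('pics/s11.png',cv2.resize(A,None,fx=4,fy=4,interpolation=2))
E
```

```text
[-0.42757124  0.2431225  -0.14472988  1.18562049  0.01482893 -0.39250438] (array([ 0.51162156, -0.14033179,  0.19238287]), np.float64(177.98967979568945)) [0.49173375 0.40714027 0.0711738 ] [-0.01419745 -0.02807619  0.00284521]
```

View pics/s11.png

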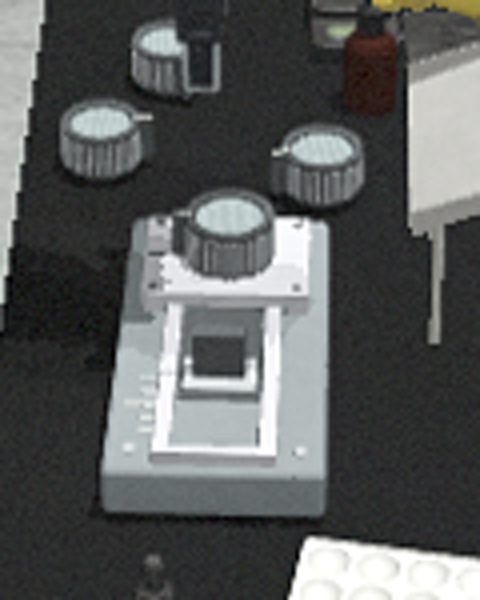

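View pics/w11.png

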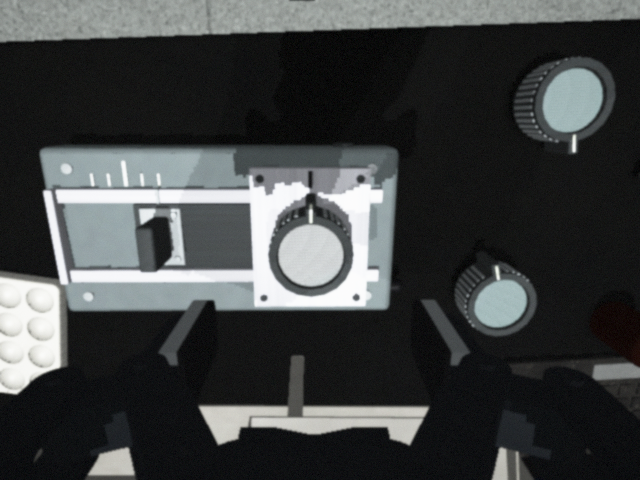

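Request:
step_arm:
  series:
    - [[0.4, -5.5, 0], 0, 110]
    - [[0.85, -11.1, 0], 0, 110]
    - [[0.85, -11.1, -5], 0, 110]
    - [[0.85, -11.1, -7], 0, 110]
    - [[0.85, -11.1, -7], 0, 110]

```text
clock: 11.68
tcp_pos: [0.518, -0.2502, 0.119]
orientation: [-0.001, 0.018, 1.0, 0.009]
wrist_force: [0.3, -0.1, -0.7]
finger_gap: 0.0488
```

```bash
python3 - <<'E'
from h import *
sd=cam('side');c=cam('wrist','w12');print(pose(),env.get_state()['finger_gap'])
A=sd['frame'][220:370,260:380,::-1];cv2.imwrite('pics/s12.png',cv2.resize(A,None,fx=4,fy=4,interpolation=2))
E
```

```text
(array([ 0.52003638, -0.25111808,  0.12208816]), np.float64(178.00198263248768)) 0.048882138343473436
```

View pics/s12.png

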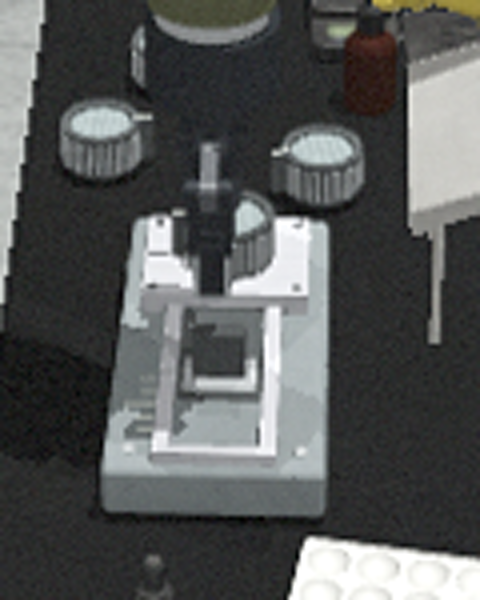

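View pics/w12.png

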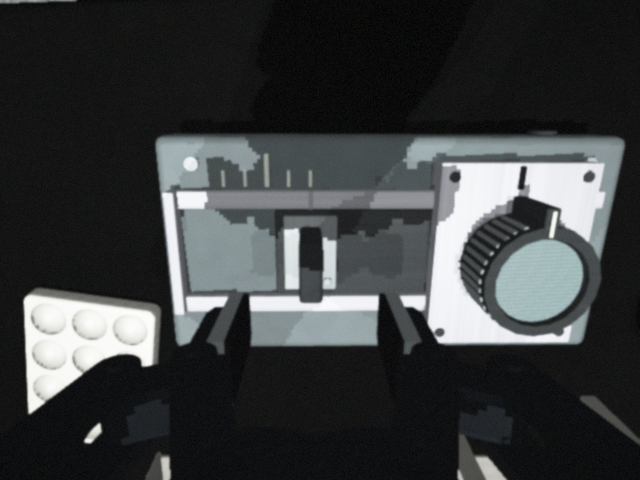

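```bash
python3 - <<'E'
from h import *
c=cam('wrist');print(pose())
print(onz(c,311,300,.078),onz(c,311,230,.078),proj(c,[.504,-.2513,.078]),proj(c,[.536,-.2513,.078]))
for u,v in((310,170),(289,178),(265.5,155),(244.5,178),(223,178)):print(onz(c,u,v,.04))
E
```

```text
(array([ 0.52059295, -0.25141083,  0.12291581]), np.float64(178.00950098340417))
[ 0.53525124 -0.25231265  0.078     ] [ 0.49852468 -0.25091637  0.078     ] [310.63810845 240.92446069] [313.05165003 301.27051009]
[ 0.47447242 -0.25017874  0.04      ]
[ 0.47844686 -0.26203291  0.04      ]
[ 0.46539722 -0.27420377  0.04      ]
[ 0.47749794 -0.2867245   0.04      ]
[ 0.47704069 -0.29862262  0.04      ]
```

Request:
step_arm:
  series:
    - [[0, 0, -2.5], 0, 110]
    - [[0, 0, -5], 0, 110]
    - [[0, 0, -7], 0, 110]
    - [[0, 0, -7], 0, 110]
    - [[0, 0, -7], 0, 110]

```text
clock: 12.45
tcp_pos: [0.5216, -0.2519, 0.0545]
orientation: [0.003, 0.017, 1.0, 0.007]
wrist_force: [-0.3, -0.5, 0.7]
finger_gap: 0.0484
```

```bash
python3 - <<'E'
from h import *
c=cam('wrist','w13');print(pose(),env.get_state()['finger_gap'],env.get_state()['wrist_force'])
E
```

```text
(array([ 0.5217009 , -0.25200956,  0.05459801]), np.float64(178.0229543241473)) 0.04850320310908298 [-0.04263306  0.1243366   0.55794609]
```

View pics/w13.png

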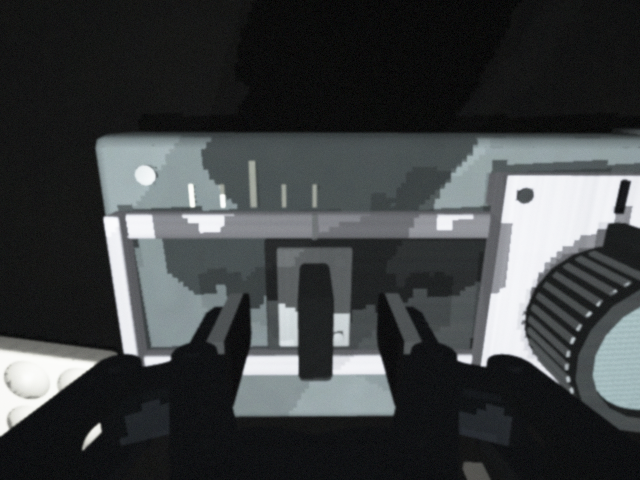

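Request:
step_arm:
  series:
    - [[-0.1, 0, -0.2], 0, 110]
    - [[-0.1, 0, -0.2], 0, 220]
    - [[-0.1, 0, -0.2], 0, 255]
    - [[-0.1, 0, -0.2], 0, 255]
    - [[-0.1, 0, -0.2], 0, 255]
  newtons: 60

```text
clock: 13.12
tcp_pos: [0.5208, -0.252, 0.053]
orientation: [0.003, 0.017, 1.0, 0.006]
wrist_force: [-0.5, 1.6, 5.5]
finger_gap: 0.0109
```

Request:
step_arm:
  series:
    - [[0, 0, 0], 0, 255]
    - [[0, 0, 0], 0, 255]

```text
clock: 13.38
tcp_pos: [0.5208, -0.2519, 0.053]
orientation: [0.003, 0.017, 1.0, 0.006]
wrist_force: [-0.5, 1.7, 4.3]
finger_gap: 0.0108
```

```bash
python3 - <<'E'
from h import *
c=cam('wrist','w14');print(pose(),env.get_state()['finger_gap'],env.get_state()['wrist_force'])
E
```

```text
(array([ 0.52079971, -0.2519069 ,  0.05303845]), np.float64(178.0283795863621)) 0.01115336623234504 [-0.2096253   1.16798012  2.81033101]
```

View pics/w14.png

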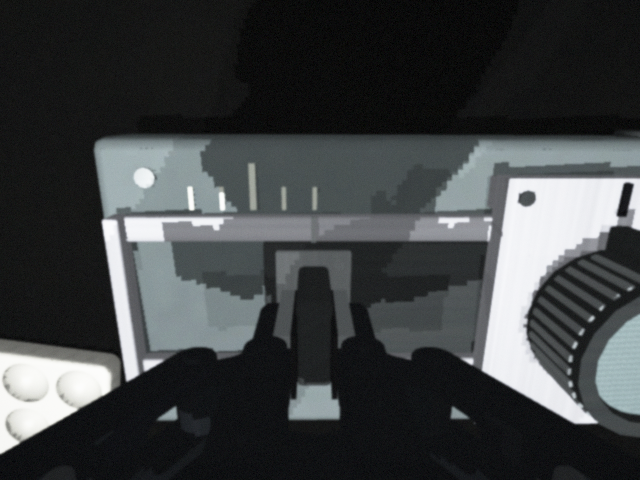

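Request:
step_arm:
  series:
    - [[0, -0.6, 0], 0, 255]
    - [[-0.05, -1.2, 0], 0, 255]
    - [[-0.1, -1.8, 0], 0, 255]
    - [[-0.1, -2.4, 0], 0, 255]
    - [[-0.1, -2.4, 0], 0, 255]

```text
clock: 14.05
tcp_pos: [0.5199, -0.2761, 0.053]
orientation: [0.003, 0.017, 1.0, 0.007]
wrist_force: [0.6, 5.1, 5.0]
finger_gap: 0.0108
```

Request:
step_arm:
  series:
    - [[0, 0, 0], 0, 255]
    - [[0, 0, 0], 0, 255]

```text
clock: 14.3
tcp_pos: [0.5199, -0.2759, 0.053]
orientation: [0.004, 0.017, 1.0, 0.007]
wrist_force: [-0.3, 5.5, 5.1]
finger_gap: 0.0111
```

```bash
python3 - <<'E'
from h import *
sd=cam('side');c=cam('wrist','w15');print(pose(),env.get_state()['finger_gap'],env.get_state()['wrist_force'])
A=sd['frame'][220:370,260:380,::-1];cv2.imwrite('pics/s15.png',cv2.resize(A,None,fx=4,fy=4,interpolation=2))
E
```

```text
(array([ 0.51989394, -0.27581443,  0.05301713]), np.float64(178.02185585344208)) 0.010952152496074348 [0.4140815  5.56528138 4.69482901]
```

View pics/w15.png

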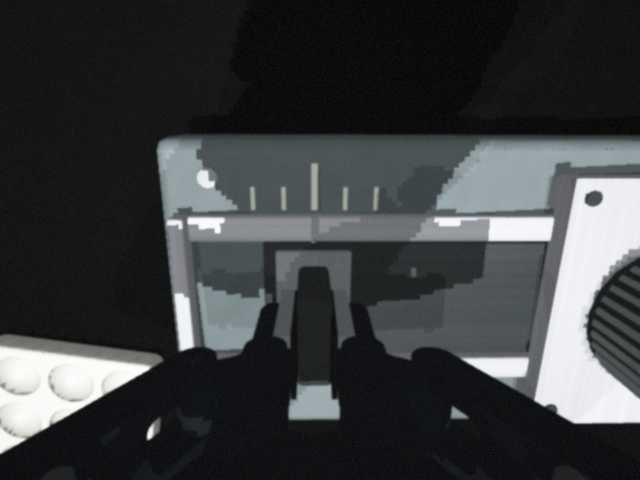

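View pics/s15.png

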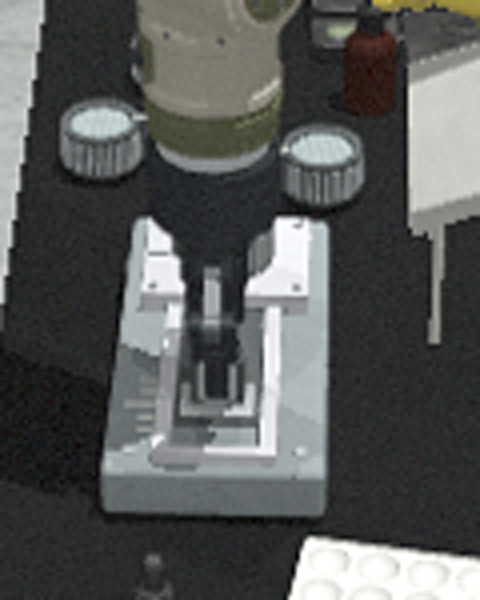

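```bash
python3 - <<'E'
from h import *
c=cam('scene','sc16');print(pose(),env.get_state()['wrist_force'])
A=c['frame'][180:300,290:440,::-1];cv2.imwrite('pics/c16.png',cv2.resize(A,None,fx=5,fy=5,interpolation=2))
E
```

```text
(array([ 0.51987985, -0.27579736,  0.0530446 ]), np.float64(178.0195127073415)) [-0.32725024  5.26381679  4.78353765]
```

View pics/c16.png

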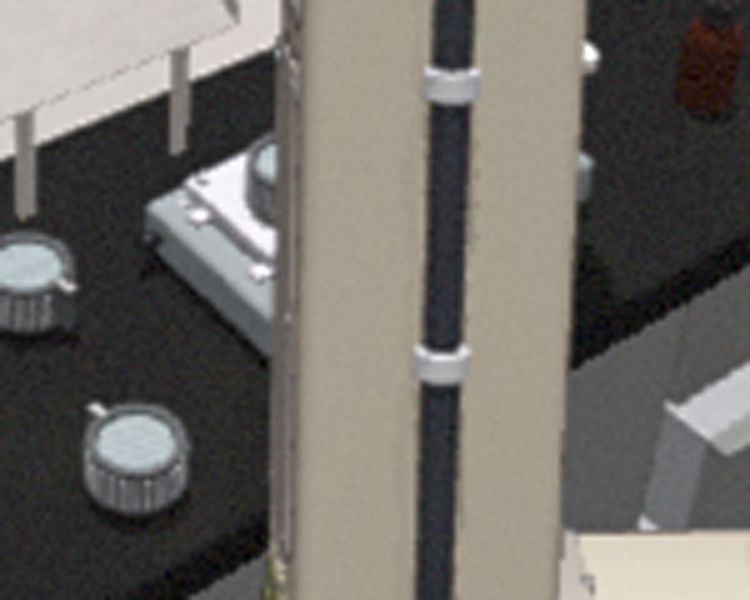

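The part of the cell that shows (crop around 265,180) still sits flat on the plate, and the rest is behind the arm. The shutter pose is steady, so I'm handing in.

```bash
python3 -c "
from workcell import env
print(env.hand_in()); print(env.get_state()['tcp_pos'])"
```

```text
the job is handed in; nothing more can be done
None
the job is handed in; nothing more can be done
```

I seated the polariser cell, let go of it, and then pulled the shutter to half travel; the gripper is still holding it there. I handed in at about 14.5 s, and the hand-in gave no verdict.

- **Which cell:** four look-alikes stood on the worktop. I took the one farthest to the robot's left, at about (0.48, 0.28) m.
- **Seating:** the cell touched down at a tool height of 55.0 mm, where about 54.9 mm was expected for fully down. Contact force was about 6 N.
- **Rib alignment:** just before release, the rib line and the index mark were within about 1 pixel in the wrist picture. After release and retreat, the cell still stood flat and aligned.
- **Shutter:** the tab moved 23.9 mm against the 24 mm wanted. The spring force along the travel was about 5.3–5.6 N, where 5.8 N is expected at half. The long scale line sits at the tab's centre in the wrist picture, and the pose was steady.

**Limits of the checks:**
- The side camera placed things up to 7 mm from where the gripper found them, so I relied on the wrist camera and on contact.
- In the last scene picture the arm hid most of the cell. The part that showed looked unmoved.

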